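# Press the wreath decorations home in order

### The arm

A 6-joint arm with a two-finger parallel gripper is mounted at the origin on the work surface. World frame = base frame: x ahead of the robot, y to its left, z up, the work surface at z = 0. Lengths are in mm, angles in rad, forces in N, time in s.
With the tool pointing down it reaches from about 275 to 1000 mm from the base axis. Payload 8.4 kg.
Tool frame: the origin (TCP) lies at the very end of the fingers, on their centre line; the grasp point (between the pads) lies 19 mm behind it (r.pinch_z is the distance from the TCP to the grasp point, in mm); z points along the fingers, y is the direction in which the jaws open and shut (so a half turn about z gives the same grasp; the last joint's range is limited). The gripper opens to 85 mm and grips with 20 to 120 N. Pads are 22 mm wide; open, the fingers measure 114 mm over their backs; the gripper's body (76 mm by 85 mm) begins 54 mm behind the grasp point. The pads swing forward as they close: fully open they stand 13 mm farther back than shut.
Start: joints at [-0.002, 0.353, 1.633, -0, 1.155, -0.002], TCP at [625.002, -0, 231.281] pointing down, gripper open.
Joint ranges: [-2.63, 2.63], [-0.92, 2.1], [0.06, 2.66], [-1.3, 4.44], [0, 2.69], [-3.02, 3.02]. Speed limits (rad/s): [2.22, 2.22, 2.79, 3.14, 3.14, 3.14].

### API

Orientations are given as [roll, pitch, yaw] about the fixed x, y, z axes, in that order (R = Rz(yaw) Ry(pitch) Rx(roll)).
In Python, from rig import r, optics gives the robot as it stands.
- The arm moves only by the shell command python3 -m creep 'ROWS' [FORCE]. ROWS is JSON, a list of rows, each an object with "dp": the shift along the tool's x, y, z in mm, a list of three; "angular": the turn, a rotation vector about the tool's x, y, z in rad, a list of three; "fingers": the finger opening in mm, from 0 to 85.4. In form: [{"dp": [dx, dy, dz], "angular": [wx, wy, wz], "fingers": fingers}, ...]. A call has 1 to 5 rows; each row is the pose to reach, as a shift and turn from the pose commanded when the call began, along the tool's axes at that moment; what a row does not reach only later rows make up. A row lasts 1/12 s, in which the tool goes at most 41.7 mm and 7.16 degrees, less where a joint would pass 70% of its speed; a pose out of reach is approached as far as the arm can. A call with a gripper value outside its range is refused whole. The fingers move at their own pace and stop on an object; FORCE is the grip in N (left out, the last holds). Time passes only in rows, so rows that repeat a pose let the fingers close. It gives the time, the measured TCP pose, the force and the opening at its end, in the units of the state.
- r.sense(): the state, without advancing time (a new reading comes with each control period).
- optics.grab_frame(name): name is "scene" or "side" or "wrist"; returns the picture (480x640x3 uint8, blue, green, red); there is no depth.
- optics.camera_params(name): a dict with "fx", "fy", "cx", "cy" (pixels), "distortion" ([k1, k2, p1, p2, k3] as OpenCV has them; the pictures are not rectified), "eye" and "rotation" of the camera in the world; the wrist camera has in their place "T_tool_cam" (4x4, takes a point from camera to tool coordinates, whose origin is the TCP and whose axes are the flange's). Camera axes: x right, y up, looking along -z (the intrinsics and any distortion apply to the point x, -y, -z); pixel columns grow to the right and rows downward; lengths in mm; the calibration is good to about 2 mm. A picture is of the moment at which its call begins: read the wrist's pose just before it. camera_params takes no time and is no camera call.
- r.sign_off(): hands the job in, once; it reports no verdict.
The state is a dict: "clock": time; "qpos": joint angles; "qvel": joint speeds; "joint_efforts": joint torques, N m; "eef_pos": TCP position; "tcp_rot": TCP orientation; "contact_force": force on the tool from outside, world axes, zero at the start; "wrist_torque": the same for the moment, N m; "opening": opening from 0.0 (shut) to 1.0 (fully open).
Only numpy, scipy, OpenCV 4.12 (cv2) and the standard library are available. Lean on these libraries where they do the work, as an engineer would, in place of code of your own. Each camera call takes 0.05 s, during which the arm holds its last target.

### The job

Four decorations stand proud on their pins on the gold wreath. With the fingertips, press three of them fully home, one after the other: first the orange slice, then the red tree, last the silver star. Leave the apple slice standing as it is, pull nothing up, and do not disturb the loose things on the board and table.

Things in the scene. Friction and masses are not known exactly. Their poses are not given: they have to be found in the camera images.
- board: square dark wooden decorating board, 290 x 290 x 12 mm, fixed to the table (it does not move when pushed), with a gold-coloured wreath ring fixed on it, round its centre: round bar 38 mm thick, ring centre line radius 92 mm, top of the bar 49 mm above the board's underside. Origin: centre of the board's underside, z up, x and y along the board's edges.
- orange_slice: round orange slice, 50 mm across, orange rim with paler segments. Sits on a short upright pin on the gold ring and slides straight down; which of the four places round the ring it has changes from run to run. Origin: centre of its flat top face, z up, so its present top height is the origin's height; 8 mm thick.
- red_tree: dark red fir-tree shape with white dots, about 48 mm long (along its x, tip at +x) and 46 mm wide at its foot. Sits on a short upright pin on the gold ring and slides straight down; which of the four places round the ring it has changes from run to run. Origin: centre of its flat top face, z up, so its present top height is the origin's height; 8 mm thick.
- silver_star: silver-grey five-pointed star, about 52 mm across its points, solid 26 mm disc in the middle. Sits on a short upright pin on the gold ring and slides straight down; which of the four places round the ring it has changes from run to run. Origin: centre of its flat top face, z up, so its present top height is the origin's height; 8 mm thick.
- apple_slice: round apple slice, 50 mm across, cream face with a dark red rim and brown pips; to be left as it stands. Sits on a short upright pin on the gold ring and slides straight down; which of the four places round the ring it has changes from run to run. Origin: centre of its flat top face, z up, so its present top height is the origin's height; 8 mm thick.
- orange (a joint): how far the orange slice has been pushed down its pin, in m: starts between 0 and 0.003; 0.010 is fully home against the ring at a hard stop (top face then 57 mm above the table; 67 mm at 0); negative means pulled up. A stiff pin: it takes about 6 N to move it, no spring, it stays where it is left.
- tree (a joint): how far the red tree has been pushed down its pin, in m: starts between 0 and 0.003; 0.010 is fully home against the ring at a hard stop (top face then 57 mm above the table; 67 mm at 0); negative means pulled up. A stiff pin: it takes about 6 N to move it, no spring, it stays where it is left.
- star (a joint): how far the silver star has been pushed down its pin, in m: starts between 0 and 0.003; 0.010 is fully home against the ring at a hard stop (top face then 57 mm above the table; 67 mm at 0); negative means pulled up. A stiff pin: it takes about 6 N to move it, no spring, it stays where it is left.
- apple (a joint): how far the apple slice has been pushed down its pin, in m: starts between 0 and 0.003; 0.010 is fully home against the ring at a hard stop (top face then 57 mm above the table; 67 mm at 0); negative means pulled up. A stiff pin: it takes about 6 N to move it, no spring, it stays where it is left.
- tape: loose yellow roll of tape lying on the board in the middle of the wreath, 60 mm across, 19 mm high; origin at the centre of its underside.
- spare_bell: loose green bell-shaped ornament, 34 mm across, 24 mm high, on a corner of the board; origin at the centre of its underside.
- paint_pot: loose small blue pot with white cap, 28 mm across, 32 mm high, on a corner of the board; origin at the centre of its underside.
- spare_heart: loose red heart ornament, about 33 mm across, 9 mm thick, on a corner of the board; origin near the centre of its underside.
- glue: loose white glue bottle with red cap, 48 mm across, 130 mm high, standing on the table to the robot's right; origin at the centre of its underside.
- foam_ring: loose white foam wreath ring, 160 mm across, 30 mm high, lying on the table to the robot's left; origin at the centre of its underside.
- brush_cup: loose blue cup, 72 mm across, 95 mm high, on the table to the robot's right; origin at the centre of its underside.

How it is judged (in metres and radians):
On the way, in this order (a step that is already met when the one before it is completed fails the run):
1. the fingers have pressed the orange slice home (within 1.8 mm of its stop) (value of joint orange above 0.0082 m and contact force between the fingers and orange_slice above 0.5 N), for 0.02 s.
2. the fingers have pressed the red tree home (within 1.8 mm of its stop) (value of joint tree above 0.0082 m and contact force between the fingers and red_tree above 0.5 N), for 0.02 s.
3. the fingers have pressed the silver star home (within 1.8 mm of its stop) (value of joint star above 0.0082 m and contact force between the fingers and silver_star above 0.5 N), for 0.02 s.
At the end, for the whole second after the job is handed in: orange slice, red tree and silver star each pressed to within 1.8 mm of fully home (joint above 0.0082), the apple slice neither pushed below 5 mm of its travel nor pulled up, and each loose thing within 20 mm of where it began (value of joint each of orange, tree, star above 0.0082 m and value of joint apple between -0.003 and 0.005 m and distance of each of tape, spare_bell, paint_pot, spare_heart, glue, foam_ring, brush_cup from where it was at the start of the episode below 0.02 m); the robot touches nothing.
It fails at once if the red tree is pressed (past 5 mm) before the orange slice is home (value of joint tree above 0.005 m and value of joint orange below 0.0082 m).
It fails at once if the silver star is pressed (past 5 mm) before the red tree is home (value of joint star above 0.005 m and value of joint tree below 0.0082 m).
It fails at once if the apple slice is pressed past 5 mm (value of joint apple above 0.005 m).
It fails at once if a decoration is pulled up its pin by more than 3 mm (value of joint any of orange, tree, star, apple below -0.003 m).
It fails at once if a loose thing is moved or lifted by more than 20 mm (distance of any of tape, spare_bell, paint_pot, spare_heart, glue, foam_ring, brush_cup from where it was at the start of the episode above 0.02 m).
It also fails if it takes over 45 s, if anything falls off the work surface, if the arm or the gripper's body presses on something with over 40 N, if the wrist force passes 120 N, or if a joint passes its speed limit or range.

## Working session

There is one attempt and no reset: what is moved stays moved. The work goes in short steps, Python scripts to look and compute and a shell command to move; the robot and the scene stay as the last step left them, time stands still between calls to the robot, and variables do not carry over. Pictures are saved under pics/ and viewed, and the job is handed in when it is done.

```bash
ls; mkdir -p pics
python3 - <<'E'
from rig import r, optics
import cv2
s=r.sense(); print(s)
for n in ("scene","side","wrist"):
    cv2.imwrite(f"pics/{n}0.png",optics.grab_frame(n)); print(n,optics.camera_params(n))
E
```

```text
pics
{'clock': 0.0, 'qpos': array([-2.42897608e-03,  3.53634355e-01,  1.63417084e+00,  5.20017978e-06,
        1.15518998e+00, -2.42242636e-03]), 'qvel': array([ 7.67475202e-05, -8.89705518e-04, -2.26091033e-04, -6.49072672e-04,
       -1.47982827e-03, -1.04033006e-04]), 'joint_efforts': array([-2.03471049e-03, -6.05236173e+01, -3.42063046e+01, -2.62302356e-04,
        9.48130677e-03,  3.61521288e-06]), 'eef_pos': array([ 6.24506231e+02, -1.52788567e-02,  2.30554587e+02]), 'tcp_rot': array([-3.14019014e+00, -8.15204447e-06,  1.57078767e+00]), 'contact_force': array([ 0.52642367,  0.22013868, -0.11690075]), 'wrist_torque': array([-0.013149  ,  0.04805621,  0.03560082]), 'opening': 1.0032536460224237}
scene {'fx': 477.57275650563395, 'fy': 477.57275650563395, 'cx': 324.55098591225226, 'cy': 242.23852927054955, 'distortion': array([-0.06332078,  0.        ,  0.        ,  0.        ,  0.        ]), 'eye': array([1413.9456642 ,  291.29247384,  998.90441419]), 'rotation': array([0.76278012, 0.01606845, 1.9058562 ])}
side {'fx': 443.35086945150795, 'fy': 443.35086945150795, 'cx': 324.9322851672924, 'cy': 234.15191619583698, 'distortion': array([-0.09676619,  0.        ,  0.        ,  0.        ,  0.        ]), 'eye': array([ 242.21476431, -687.15779113,  796.68550393]), 'rotation': array([ 0.80884025,  0.01897134, -0.44621305])}
wrist {'fx': 347.05500795647407, 'fy': 347.05500795647407, 'cx': 317.7587393735691, 'cy': 241.41924812254223, 'distortion': array([0.00562438, 0.        , 0.        , 0.        , 0.        ]), 'T_tool_cam': array([[ 1.14397298e-04,  9.60235491e-01,  2.79191314e-01,
         7.07278338e+01],
       [ 9.99999984e-01, -1.47458878e-04,  9.74169003e-05,
        -1.08543439e+00],
       [ 1.34712403e-04,  2.79191298e-01, -9.60235492e-01,
        -1.41820360e+02],
       [ 0.00000000e+00,  0.00000000e+00,  0.00000000e+00,
         1.00000000e+00]])}
```

View pics/scene0.png

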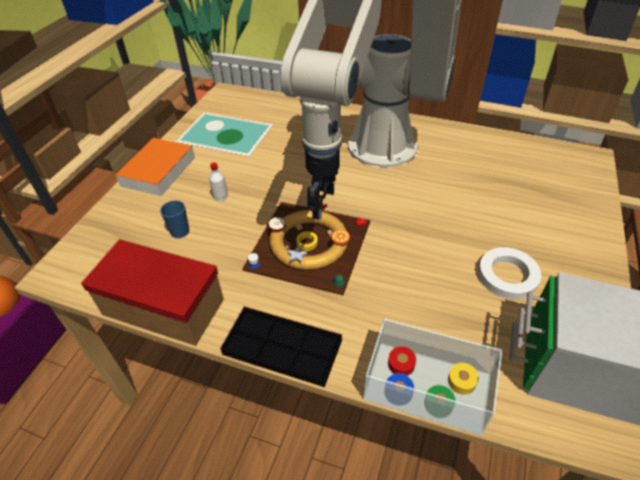

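View pics/side0.png

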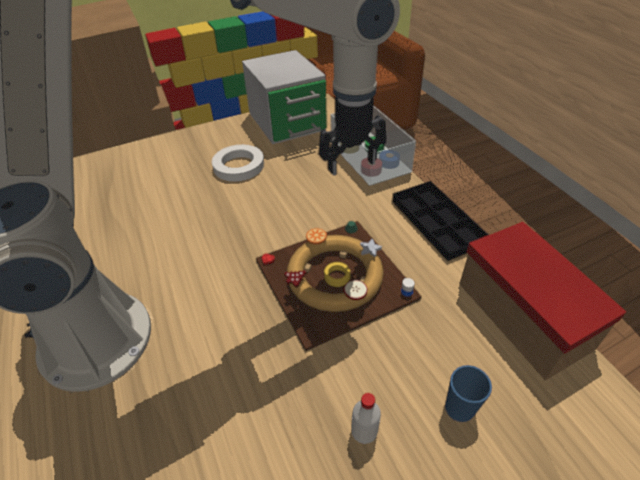

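View pics/wrist0.png

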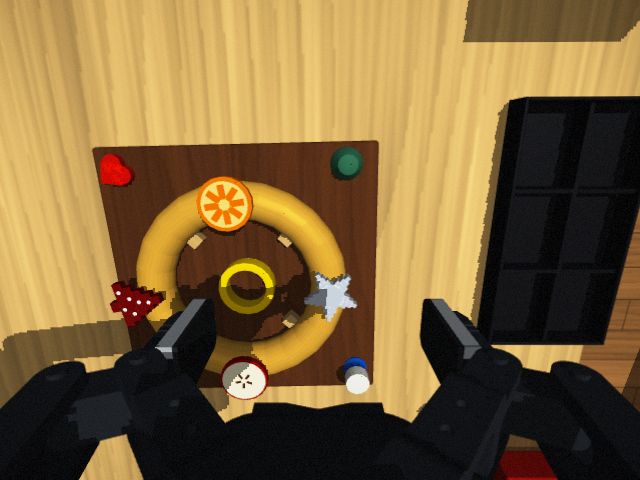

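The wrist view shows the orange slice at (224,204), the tree at about (135,302), the star at (332,295) and the apple at (245,378). The tape is at (246,286). Next I'll locate them with colour masks and rays, and cross-check with the other cameras.

```bash
cat > h.py <<'E'
import numpy as np, cv2
from scipy.spatial.transform import Rotation as R
from rig import r, optics
def rot(e): return R.from_euler('xyz',e).as_matrix()
def campose(n,s=None):
    c=optics.camera_params(n)
    if n=="wrist":
        s=s or r.sense(); T=np.eye(4);T[:3,:3]=rot(s["tcp_rot"]);T[:3,3]=s["eef_pos"]
        W=T@np.array(c["T_tool_cam"]); return c,W[:3,3],W[:3,:3]
    return c,np.array(c["eye"]),rot(c["rotation"])
def K(c): return np.array([[c["fx"],0,c["cx"]],[0,c["fy"],c["cy"]],[0,0,1.]])
def ray(n,uv,s=None):
    c,e,M=campose(n,s)
    p=cv2.undistortPoints(np.array([[uv]],float),K(c),np.array(c["distortion"]))[0,0]
    d=M@np.array([p[0],-p[1],-1]); return e,d/np.linalg.norm(d)
def onz(n,uv,z,s=None):
    e,d=ray(n,uv,s); return e+d*(z-e[2])/d[2]
def proj(n,P,s=None):
    c,e,M=campose(n,s); q=M.T@(np.array(P,float)-e); q=np.array([q[0],-q[1],-q[2]])
    return cv2.projectPoints(q[None],np.zeros(3),np.zeros(3),K(c),np.array(c["distortion"]))[0].ravel()
def tri(rs):
    A=0;b=0
    for e,d in rs:
        P=np.eye(3)-np.outer(d,d);A=A+P;b=b+P@e
    return np.linalg.solve(A,b)
E
python3 - <<'E'
from h import *
s=r.sense()
im=cv2.imread("pics/wrist0.png"); hsv=cv2.cvtColor(im,cv2.COLOR_BGR2HSV)
def blob(m,near,rad):
    k=np.zeros_like(m);cv2.circle(k,near,rad,255,-1)
    m=cv2.bitwise_and(m,k); m=cv2.morphologyEx(m,cv2.MORPH_CLOSE,np.ones((7,7)))
    c=max(cv2.findContours(m,cv2.RETR_EXTERNAL,cv2.CHAIN_APPROX_NONE)[0],key=cv2.contourArea); return c
H=hsv[...,0].astype(int);S=hsv[...,1];V=hsv[...,2]
out={}
b,g,rr=[im[...,i].astype(int) for i in range(3)]
u=lambda m:(m*255).astype(np.uint8)
for n,m,p,q in (("orange",u((H<18)&(V>180)),(224,204),34),("tree",u(((H<8)|(H>172))&(S>120)&(V>60)),(135,302),36),("star",u((b>g-5)&(V>80)&(S<90)),(332,295),34),("apple",u((V>120)&(b>100)),(245,378),30)):
    c=blob(m,p,q); (x,y),rd=cv2.minEnclosingCircle(c); M=cv2.moments(c)
    cen=(M['m10']/M['m00'],M['m01']/M['m00'])
    print(n,"circ",x,y,rd,"cen",cen,"xyz circ",onz("wrist",(x,y),65,s).round(1),"cen",onz("wrist",cen,65,s).round(1), "bbox",cv2.boundingRect(c))
    P=np.array([onz("wrist",t[0].astype(float),65,s) for t in c[::4]]); print("  extent",np.ptp(P,axis=0).round(1))
    cv2.drawContours(im,[c],-1,(255,0,255),1)
for n,p in (("bl",(113,387)),("tl",(94,149)),("tr",(378,141)),("br",(373,384))): print(n,onz("wrist",p,12,s).round(1))
cv2.imwrite("pics/w0m.png",cv2.resize(im[120:420,80:400],None,fx=1.8,fy=1.8))
E
```

```text
orange circ 223.48529052734375 203.8235321044922 28.318700790405273 cen (223.89436774052157, 203.42917671122797) xyz circ [539.   16.3  65. ] cen [539.4  16.6  65. ] bbox (196, 177, 56, 54)
  extent [48.5 47.9  0. ]
tree circ 134.6589813232422 299.3891906738281 27.691186904907227 cen (132.82323651452282, 302.28437067773166) xyz circ [445.9 -77.3  65. ] cen [443.7 -80.4  65. ] bbox (110, 280, 53, 47)
  extent [50.7 48.   0. ]
star circ 330.7825927734375 295.36102294921875 27.369890213012695 cen (331.60766709419977, 294.5932734786946) xyz circ [635.9 -73.   65. ] cen [636.7 -72.2  65. ] bbox (304, 272, 53, 49)
  extent [49.6 50.7  0. ]
apple circ 247.1556854248047 384.15911865234375 25.769027709960938 cen (245.42416396979502, 384.7220064724919) xyz circ [ 549.4 -174.4   65. ] cen [ 547.6 -175.1   65. ] bbox (223, 363, 50, 46)
  extent [50.  54.5  0. ]
bl [ 371.6 -220.6   12. ]
tl [399.   62.3  12. ]
tr [683.3  70.2  12. ]
br [ 691.1 -216.3   12. ]
```

View pics/w0m.png

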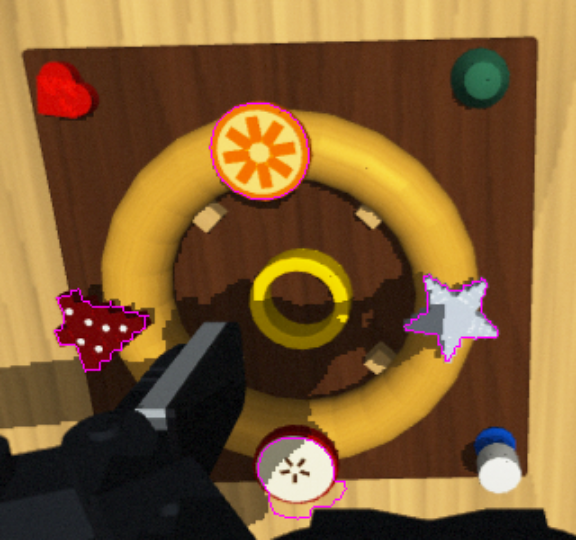

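The masks fit well on the orange, tree and star. The apple's lower part is my fingers and shadow, so that reading is loose. I'll cross-check against the side view, which takes no further camera time.

Run:
```python
from h import *
s=r.sense()
im=cv2.imread("pics/side0.png")
for n,p,w in (("orange",(539.4,16.6,65),(223.7,203.6)),("tree",(444.5,-79,65),(133.5,301)),("star",(636.3,-72.5,65),(331.2,295)),("apple",(545,-168,65),(244.4,379.4))):
    q=proj("side",p,s); print(n,q.round(1)); cv2.drawMarker(im,tuple(int(t) for t in q.round()),(255,0,255),cv2.MARKER_CROSS,5,1)
cv2.imwrite("pics/side0m.png",cv2.resize(im[210:350,240:430],None,fx=4,fy=4,interpolation=cv2.INTER_NEAREST))
print(rot(s["tcp_rot"]).round(3), onz("wrist",(244.4,379.4),65,s))
```

```text
orange [315.8 235.4]
tree [294.6 276. ]
star [369.8 246.2]
apple [354.6 288.5]
[[-0.     1.    -0.001]
 [ 1.     0.    -0.   ]
 [-0.    -0.001 -1.   ]] [ 546.88810919 -168.54030623   65.        ]
```

View pics/side0m.png

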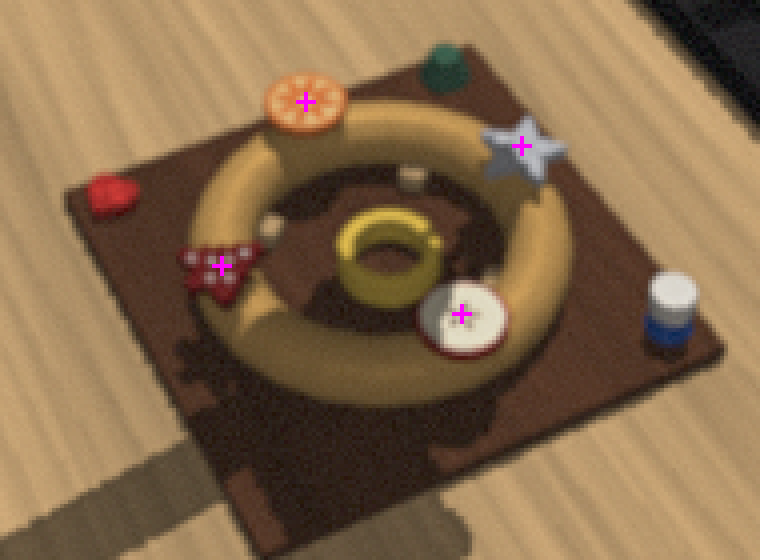

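In the side view the markers land on all four pieces (within 1-2 px), so the positions hold: orange (539,16.5), tree (444.5,-79), star (636,-72.5), with tops around 65. Now I'll shut the fingers and move above the orange.

```bash
python3 -m creep '[{"dp":[4,-21,30],"angular":[0,0,0],"fingers":0},{"dp":[8,-42,60],"angular":[0,0,0],"fingers":0},{"dp":[12,-64,90],"angular":[0,0,0],"fingers":0},{"dp":[16.5,-85,110],"angular":[0,0,0],"fingers":0},{"dp":[16.5,-85,120],"angular":[0,0,0],"fingers":0}]' 40
```

```text
clock: 0.57
eef_pos: [533.7, 16.9, 108.0]
tcp_rot: [-3.133, 0.0, 1.571]
contact_force: [0.0, -0.1, -0.4]
opening: 0.296
```

```bash
python3 -m creep '[{"dp":[0,0,0],"angular":[0,0,0],"fingers":0},{"dp":[0,0,0],"angular":[0,0,0],"fingers":0},{"dp":[0,0,0],"angular":[0,0,0],"fingers":0}]' 40
python3 - <<'E'
from h import *
print(r.sense())
cv2.imwrite("pics/w1.png",optics.grab_frame("wrist"));cv2.imwrite("pics/side1.png",cv2.resize(optics.grab_frame("side")[150:350,240:430],None,fx=3,fy=3))
E
```

```text
clock: 0.82
eef_pos: [541.9, 16.4, 112.4]
tcp_rot: [3.139, -0.0, 1.571]
contact_force: [-0.0, 0.6, -0.2]
opening: 0.004
{'clock': 0.8167, 'qpos': array([ 2.75307069e-02,  3.71690899e-01,  1.91390985e+00, -4.82111069e-05,
        8.53451356e-01,  2.76804967e-02]), 'qvel': array([-0.00171503, -0.00823277, -0.0034247 ,  0.00047238, -0.00189958,
       -0.00011441]), 'joint_efforts': array([ 1.15272291e-01, -5.34797609e+01, -2.57187438e+01,  4.41085343e-03,
        5.15177404e-02, -7.50925155e-04]), 'eef_pos': array([541.91426082,  16.41116687, 112.42900796]), 'tcp_rot': array([ 3.13905207e+00, -3.39185562e-05,  1.57067823e+00]), 'contact_force': array([-0.01925084,  0.56743966, -0.17308397]), 'wrist_torque': array([ 0.01960327, -0.01490745, -0.03482089]), 'opening': 0.0035958852926715125}
```

View pics/w1.png

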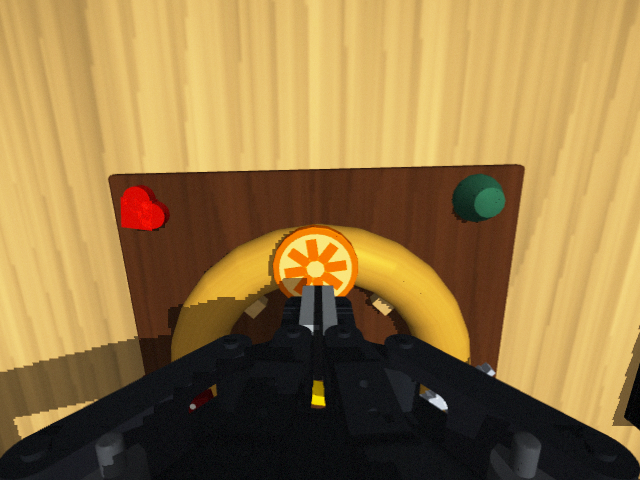

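View pics/side1.png

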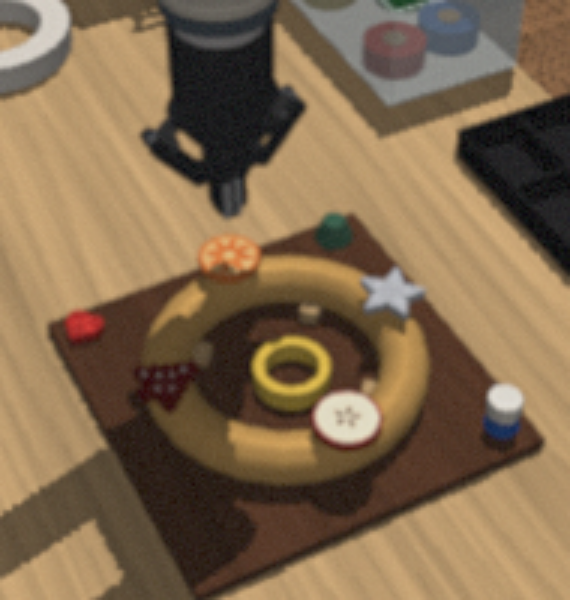

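The fingers are shut and stand over the orange, whose centre is at pixel (316,265). I'll re-measure it from here and then lower.

```bash
python3 - <<'E'
from h import *
s=r.sense(); print(onz("wrist",(316,265),65,s), proj("wrist",s["eef_pos"],s))
E
python3 -m creep '[{"dp":[0,0,20],"angular":[0,0,0],"fingers":0},{"dp":[0,0,38],"angular":[0,0,0],"fingers":0},{"dp":[0,0,42],"angular":[0,0,0],"fingers":0},{"dp":[0,0,44],"angular":[0,0,0],"fingers":0}]'
```

```text
[539.74396666  17.85634511  65.        ] [320.20586643 304.460858  ]
clock: 1.25
eef_pos: [540.1, 16.4, 67.1]
tcp_rot: [-3.141, 0.0, 1.571]
contact_force: [0.0, 0.8, -0.8]
opening: -0.002
```

```bash
python3 -m creep '[{"dp":[0,0,3],"angular":[0,0,0],"fingers":0},{"dp":[0,0,6],"angular":[0,0,0],"fingers":0},{"dp":[0,0,8],"angular":[0,0,0],"fingers":0},{"dp":[0,0,10],"angular":[0,0,0],"fingers":0},{"dp":[0,0,10],"angular":[0,0,0],"fingers":0}]'
```

```text
clock: 1.67
eef_pos: [540.6, 16.4, 58.2]
tcp_rot: [3.141, 0.0, 1.571]
contact_force: [-0.2, -0.5, 0.0]
opening: -0.004
```

```bash
python3 -m creep '[{"dp":[0,0,1],"angular":[0,0,0],"fingers":0},{"dp":[0,0,2],"angular":[0,0,0],"fingers":0},{"dp":[0,0,2],"angular":[0,0,0],"fingers":0}]'
python3 - <<'E'
from h import *
print(r.sense()["contact_force"])
cv2.imwrite("pics/w2.png",optics.grab_frame("wrist")[200:440,160:480]);cv2.imwrite("pics/side2.png",cv2.resize(optics.grab_frame("side")[190:320,240:430],None,fx=4,fy=4))
print(r.sense()["contact_force"],r.sense()["eef_pos"])
E
```

```text
clock: 1.92
eef_pos: [540.7, 16.5, 56.5]
tcp_rot: [3.14, 0.0, 1.571]
contact_force: [-3.3, -0.8, 7.6]
opening: -0.002
[-3.34050671 -0.77880693  7.57911363]
[-1.56227464 -0.94912844  8.31977651] [540.77004718  16.48277808  56.52901816]
```

View pics/w2.png

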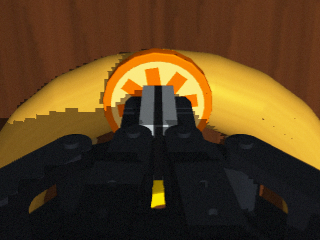

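View pics/side2.png

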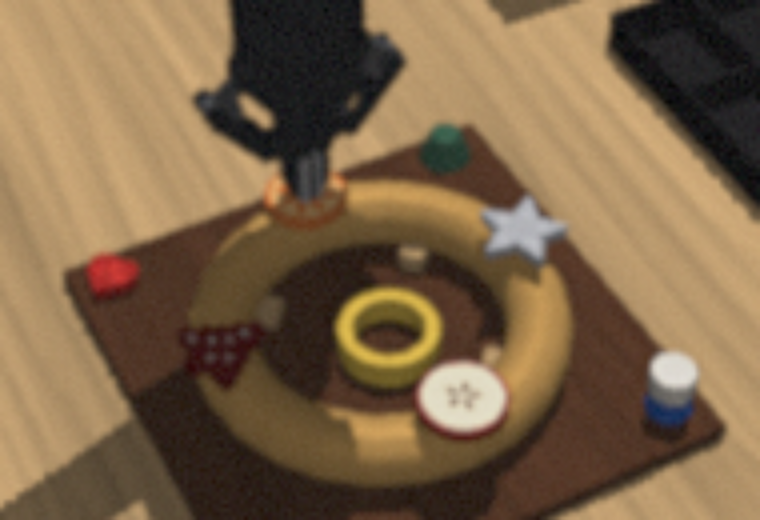

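The tips are on the orange slice and the side view agrees, with about 8 N at z 56.5. I'll press on until the force rises sharply at the hard stop.

```bash
python3 -m creep '[{"dp":[0,0,1],"angular":[0,0,0],"fingers":0},{"dp":[0,0,1],"angular":[0,0,0],"fingers":0}]'; python3 -m creep '[{"dp":[0,0,1],"angular":[0,0,0],"fingers":0},{"dp":[0,0,1],"angular":[0,0,0],"fingers":0}]'
```

```text
clock: 2.18
eef_pos: [540.8, 16.5, 56.4]
tcp_rot: [3.14, 0.0, 1.571]
contact_force: [-6.0, -0.1, 20.1]
opening: 0.002
clock: 2.35
eef_pos: [540.8, 16.5, 56.2]
tcp_rot: [3.14, 0.0, 1.571]
contact_force: [-9.9, -0.8, 32.3]
opening: -0.0
```

Commanding 1 mm more adds 12 N while z stays at 56.2, so this is the hard stop and the orange is home. I'll lift and go over to the tree.

```bash
python3 -m creep '[{"dp":[0,0,-15],"angular":[0,0,0],"fingers":0},{"dp":[0,0,-45],"angular":[0,0,0],"fingers":0},{"dp":[-25,-25,-50],"angular":[0,0,0],"fingers":0},{"dp":[-50,-50,-50],"angular":[0,0,0],"fingers":0},{"dp":[-75,-75,-50],"angular":[0,0,0],"fingers":0}]' && python3 -m creep '[{"dp":[-20.5,-20.5,0],"angular":[0,0,0],"fingers":0},{"dp":[-20.5,-20.5,0],"angular":[0,0,0],"fingers":0},{"dp":[-20.5,-20.5,0],"angular":[0,0,0],"fingers":0},{"dp":[-20.5,-20.5,0],"angular":[0,0,0],"fingers":0}]'
python3 - <<'E'
from h import *
s=r.sense();print(s["eef_pos"],s["contact_force"])
a=optics.grab_frame("wrist")
cv2.imwrite("pics/w3.png",a);cv2.imwrite("pics/side3.png",cv2.resize(optics.grab_frame("side")[190:320,240:430],None,fx=4,fy=4))
print(proj("wrist",(444.5,-79,65),s))
E
```

```text
clock: 2.77
eef_pos: [465.4, -59.1, 104.6]
tcp_rot: [3.138, 0.0, 1.572]
contact_force: [-0.4, -0.6, -0.2]
opening: -0.005
clock: 3.1
eef_pos: [445.7, -79.1, 103.9]
tcp_rot: [3.139, 0.0, 1.57]
contact_force: [0.2, -0.2, -0.2]
opening: -0.003
[445.7228143  -79.13366911 103.94527802] [ 0.17118586 -0.18421865 -0.24688584]
[317.39266925 272.50762826]
```

View pics/w3.png

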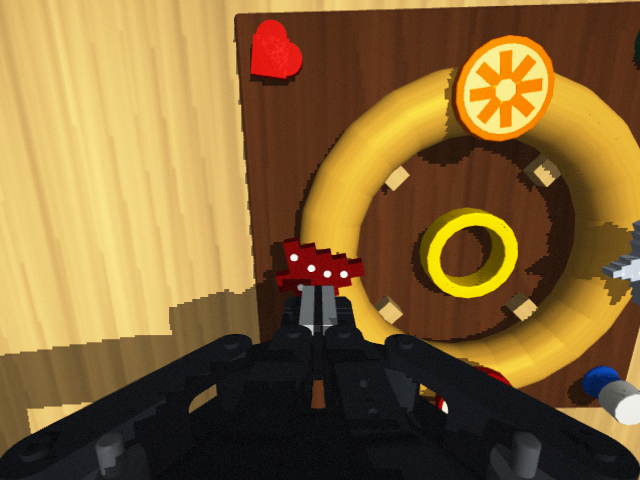

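View pics/side3.png

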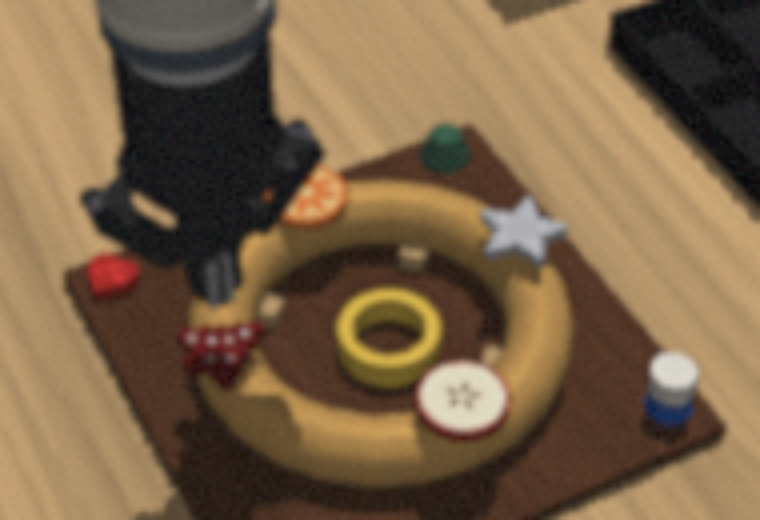

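The tree lies at about (318,270) in the wrist view, and (317,272) was predicted, so the tips are over its body. Pressing now.

```bash
python3 -m creep '[{"dp":[0,0,18],"angular":[0,0,0],"fingers":0},{"dp":[0,0,34],"angular":[0,0,0],"fingers":0},{"dp":[0,0,38],"angular":[0,0,0],"fingers":0},{"dp":[0,0,42],"angular":[0,0,0],"fingers":0},{"dp":[0,0,45],"angular":[0,0,0],"fingers":0}]' && python3 -m creep '[{"dp":[0,0,2],"angular":[0,0,0],"fingers":0},{"dp":[0,0,3],"angular":[0,0,0],"fingers":0},{"dp":[0,0,3],"angular":[0,0,0],"fingers":0}]'; python3 -m creep '[{"dp":[0,0,1],"angular":[0,0,0],"fingers":0},{"dp":[0,0,1],"angular":[0,0,0],"fingers":0}]'
```

```text
clock: 3.62
eef_pos: [445.3, -78.4, 58.4]
tcp_rot: [3.141, -0.0, 1.572]
contact_force: [-0.1, 2.2, 7.1]
opening: 0.001
clock: 3.87
eef_pos: [445.4, -78.4, 56.8]
tcp_rot: [3.141, -0.0, 1.572]
contact_force: [-5.1, 2.7, 22.7]
opening: -0.0
clock: 4.03
eef_pos: [445.5, -78.4, 56.7]
tcp_rot: [3.141, -0.0, 1.571]
contact_force: [-8.5, 3.7, 38.6]
opening: -0.001
```

That is the hard stop at z 56.7, where the force jumps from 22.7 to 38.6 N. On to the star.

```bash
python3 -m creep '[{"dp":[0,0,-15],"angular":[0,0,0],"fingers":0},{"dp":[0,0,-45],"angular":[0,0,0],"fingers":0},{"dp":[1,35,-52],"angular":[0,0,0],"fingers":0},{"dp":[2,72,-52],"angular":[0,0,0],"fingers":0},{"dp":[3.5,110,-52],"angular":[0,0,0],"fingers":0}]' && python3 -m creep '[{"dp":[1,35,0],"angular":[0,0,0],"fingers":0},{"dp":[2,65,0],"angular":[0,0,0],"fingers":0},{"dp":[3,82,0],"angular":[0,0,0],"fingers":0},{"dp":[3,82,0],"angular":[0,0,0],"fingers":0},{"dp":[3,82,0],"angular":[0,0,0],"fingers":0}]'
python3 - <<'E'
from h import *
s=r.sense();print(s["eef_pos"],s["contact_force"])
a=optics.grab_frame("wrist")
cv2.imwrite("pics/w4.png",a);cv2.imwrite("pics/side4.png",cv2.resize(optics.grab_frame("side")[190:320,240:430],None,fx=4,fy=4))
print(proj("wrist",(636.3,-72.5,65),s))
E
```

```text
clock: 4.45
eef_pos: [556.7, -75.0, 108.2]
tcp_rot: [3.139, 0.0, 1.571]
contact_force: [-0.2, -0.4, -0.1]
opening: 0.004
clock: 4.87
eef_pos: [636.8, -71.8, 106.0]
tcp_rot: [-3.141, -0.0, 1.572]
contact_force: [-0.6, -0.1, -0.4]
opening: -0.003
[636.84682728 -71.80481639 106.03468063] [-0.55655899 -0.0973817  -0.38862558]
[318.7972108  272.54550152]
```

View pics/w4.png

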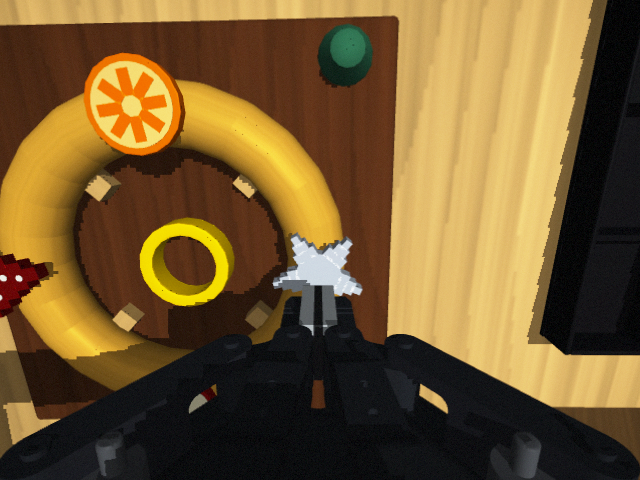

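View pics/side4.png

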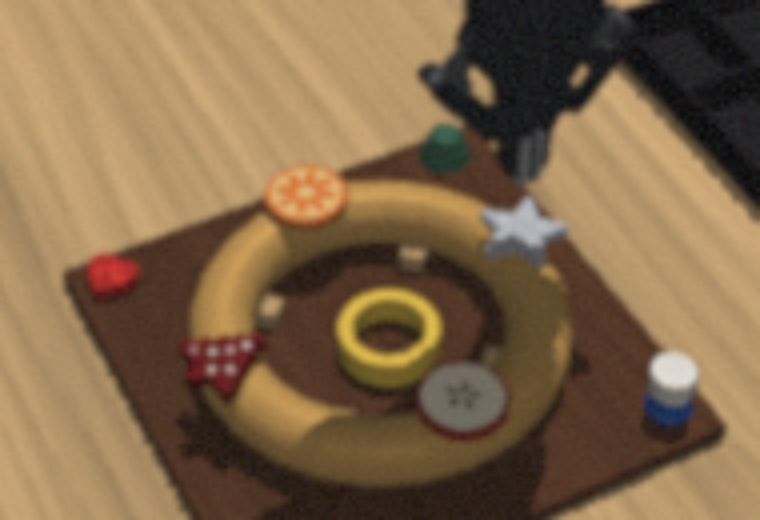

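The star is centred at about (318,272), as predicted. Pressing now.

```bash
python3 -m creep '[{"dp":[0,0,20],"angular":[0,0,0],"fingers":0},{"dp":[0,0,37],"angular":[0,0,0],"fingers":0},{"dp":[0,0,41],"angular":[0,0,0],"fingers":0},{"dp":[0,0,45],"angular":[0,0,0],"fingers":0},{"dp":[0,0,48],"angular":[0,0,0],"fingers":0}]' && python3 -m creep '[{"dp":[0,0,2],"angular":[0,0,0],"fingers":0},{"dp":[0,0,3],"angular":[0,0,0],"fingers":0},{"dp":[0,0,3],"angular":[0,0,0],"fingers":0}]'; python3 -m creep '[{"dp":[0,0,1],"angular":[0,0,0],"fingers":0},{"dp":[0,0,1],"angular":[0,0,0],"fingers":0}]'
```

```text
clock: 5.38
eef_pos: [634.8, -72.4, 58.7]
tcp_rot: [-3.139, -0.0, 1.571]
contact_force: [-4.4, 1.6, 7.1]
opening: 0.005
clock: 5.63
eef_pos: [634.9, -72.4, 57.0]
tcp_rot: [-3.139, -0.0, 1.571]
contact_force: [-7.6, 1.2, 11.9]
opening: 0.002
clock: 5.8
eef_pos: [635.0, -72.4, 56.9]
tcp_rot: [-3.139, -0.0, 1.571]
contact_force: [-10.6, 1.7, 21.5]
opening: -0.002
```

The star is at its hard stop: z 56.9, with force up from 11.9 to 21.5 N and almost no movement. I'll lift clear and check.

```bash
python3 -m creep '[{"dp":[0,0,-15],"angular":[0,0,0],"fingers":0},{"dp":[0,0,-50],"angular":[0,0,0],"fingers":0},{"dp":[0,0,-90],"angular":[0,0,0],"fingers":0},{"dp":[20,0,-130],"angular":[0,0,0],"fingers":0},{"dp":[50,0,-150],"angular":[0,0,0],"fingers":0}]' && python3 -m creep '[{"dp":[20,0,0],"angular":[0,0,0],"fingers":0},{"dp":[20,0,0],"angular":[0,0,0],"fingers":0},{"dp":[20,0,0],"angular":[0,0,0],"fingers":0}]'
python3 - <<'E'
from h import *
s=r.sense();print(s["eef_pos"],s["contact_force"],abs(s["qvel"]).max())
a=optics.grab_frame("wrist"); b=optics.grab_frame("side"); np.save("pics/side5.npy",b)
cv2.imwrite("pics/side5f.png",b)
b0=cv2.imread("pics/side0.png")
cv2.imwrite("pics/side5.png",np.vstack([cv2.resize(x[215:315,240:430],None,fx=3,fy=3) for x in (b0,b)]))
E
```

```text
clock: 6.22
eef_pos: [637.4, -24.4, 209.5]
tcp_rot: [3.137, 0.001, 1.568]
contact_force: [1.7, 0.3, -0.2]
opening: 0.0
clock: 6.47
eef_pos: [636.0, -1.8, 205.3]
tcp_rot: [3.141, 0.0, 1.573]
contact_force: [-1.2, -0.7, -0.5]
opening: -0.002
[635.99764883  -1.79708108 205.26266967] [-1.1705628  -0.65059996 -0.50377226] 0.02787150689603756
```

View pics/side5.png

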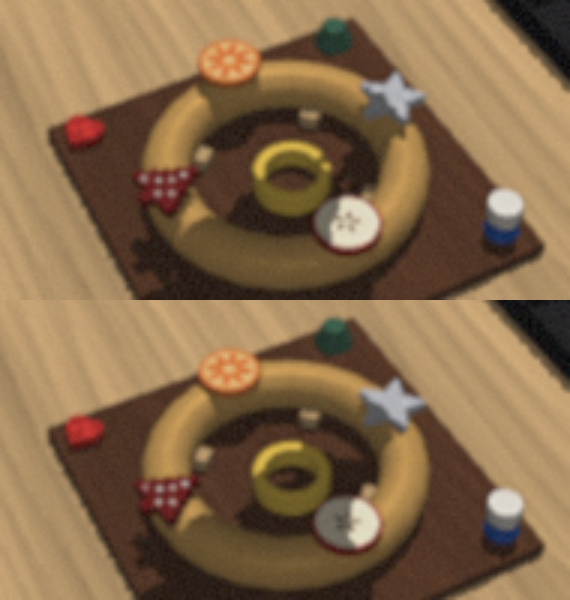

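View pics/side5f.png

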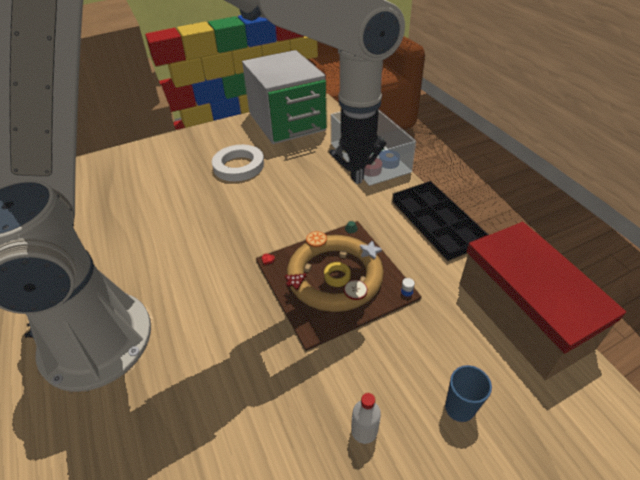

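Before and after, the orange, tree and star each sit about 3 px lower in the unscaled side view. The apple (354,290) and all the loose things are unchanged, and the arm is clear, so I'm handing in.

```bash
python3 -c "
from rig import r
print(r.sign_off())"
```

```text
the job is handed in; nothing more can be done
None
```

I pressed the orange slice, then the red tree, then the silver star with the shut fingertips, and handed the job in at about 6.5 s. No verdict is reported, so these are my own checks.

| Piece | TCP height at the stop | Last force rise, with almost no further movement |
|---|---|---|
| Orange slice | 56.2 mm | 20 to 32 N |
| Red tree | 56.7 mm | 23 to 39 N |
| Silver star | 56.9 mm | 12 to 22 N |

- **Pressed home:** a piece fully home has its top at 57 mm. All three readings agree with that to within the measuring error. In the last side picture all three sit visibly lower than at the start.
- **Left alone:** by eye, the apple slice and the loose things look unmoved in the before and after side pictures. I did not measure them.
- **Arm:** it was lifted to z 205 mm, touching nothing.
- **Disagreements:** force and height were still unclear partway through the orange press, with about 0 N at z 58.2 mm, so I pushed on to the stop. The first colour mask of the apple ran past its edge, so I set its centre by eye.

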